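# Reset the tripped breaker under the lathe's push-latch cover

## Task

The lathe's breaker has tripped. Press the hinged cover on the control box so that it pops fully open, push the popped-out breaker button fully in, then push the cover down and press it home so that it latches shut and stays shut by itself. Nothing needs picking up: leave the start and stop buttons unpressed and everything lying on the box and the bench where it is.

Things in the scene. Friction and masses are not known exactly. Their poses are not given: they have to be found in the camera images.
- control_box: Lathe control box: grey steel enclosure bolted flat on the bench, 200 (its x) x 340 (its y) x 85 mm high. Origin: centre of its underside; z up. Hinged breaker cover on its +y half; stop button, start button and speed dial (21 mm high) in a row at y = -25 mm; a chuck key and a pencil lie on the bare strip beyond.
- cover (a joint): Cover angle, rad: 0 latched shut, 1.83 fully open, firm stop at -0.085. Push-push latch: press the shut cover 4 mm or more down at the patch (3 to 5 N; stop at 6.6 mm) and let go: a damped spring (0.25 N m) swings it open in about 1.5 s. To shut, swing it down, press the patch to the stop (3 to 6 N) and let go: it rises to 0 and stays. Lowered without that press it opens; pressed again it opens.
- cover_press (a point): Centre of the ribbed thumb patch (34 x 20 mm) on the cover's outer face, 78 mm from the hinge line, 16 mm from the free edge; moves with the cover. Shut, it is about 109 mm above the bench.
- cover_hinge (a point): Middle of the cover's hinge line, fixed, along the box's x, 97 mm above the bench. The cover is a shallow grey plastic lid, 146 mm along the hinge, reaching 94 mm from it towards the box's -y when shut, its flat outer face 12 mm above the line. It swings up and over to +y; open, it leans 15 degrees past upright and the outer face looks to +y.
- breaker (a joint): Tripped breaker's button, m: 0 popped out, 0.009 fully in (firm stop). Takes about 4 N, stays where it is left.
- breaker_top (a point): Top centre of the tripped breaker's black button (13 mm across), moves with it; popped out it is 17 mm above the box top. One of three alike in a row along the box's x, 32 mm apart, 44 mm from the hinge line, under the cover; the other two are in, 8 mm high. The bay is 130 x 78 mm with a 10 mm high rim; a 14 mm high latch stands between the middle one and the cover's free edge.
- stop_button (a joint): Red mushroom stop button on the box top, 34 mm across, 21 mm high, 150 mm from the hinge line (box x = +55 mm). Value: m pressed, 0 out, 0.005 down. To be left alone.
- start_button (a joint): Black start button on the box top, 22 mm across, 20 mm high, 47 mm nearer the robot than the stop button. Value: m pressed, 0 out, 0.004 down. To be left alone.
- chuck_key: Loose steel T-shaped chuck key, 101 by 63 mm, 11 mm thick, lying on the bare end of the box's top. Origin under the middle of its shank.
- pencil: Loose flat carpenter's pencil, 146 by 13 by 8 mm, on the outer edge of the box's top. Origin under its middle.
- wax_jar: Loose jar of wax, 68 mm across, 62 mm high, on the bench on the hinge side of the box. Origin at the centre of its underside.
- bowl: Loose turned wooden bowl, 130 mm across, 55 mm high, on the bench on the hinge side of the box, farther out than the jar. Origin at the centre of its underside.
- blank: Loose square wooden turning blank, 160 by 50 by 50 mm, on the bench on the other side of the box. Origin at the centre of its underside.
- sanding_block: Loose cork sanding block, 100 by 60 by 35 mm, on the bench beyond the blank. Origin at the centre of its underside.
- calipers: Loose steel outside calipers lying flat, 170 by 100 mm, 9 mm thick, on the bench beside the box on the hinge side. Origin near their middle, on the bench.

How it is judged:
By the outcome, as a careful person would: the job done as asked, in the order asked, and still so for the second after the job is handed in, with the robot touching nothing.
It also fails if it takes over 50 s, if anything falls off the work surface, if the arm or the gripper's body presses on something with over 40 N, if the wrist force passes 120 N, or if a joint passes its speed limit or range.

## Robot

A 6-joint arm with a two-finger parallel gripper is mounted at the origin on the work surface. World frame = base frame: x ahead of the robot, y to its left, z up, the work surface at z = 0. Lengths are in mm, angles in rad, forces in N, time in s.
With the tool pointing down it reaches from about 350 to 775 mm from the base axis. Payload 7.3 kg.
Tool frame: the origin (TCP) lies between the finger pads; the fingertips stand tcp_to_tips ahead of it and the grasp point (between the pads) lies 5 mm behind it (tcp_to_tips is the distance from the TCP to the fingertips, in mm); z points along the fingers, x is the direction in which the jaws open and shut, and the axes are right-handed (so a half turn about z gives the same grasp; the last joint's range is limited). The gripper opens to 92 mm and grips with 3 to 60 N. Pads are 19 mm wide; open, the fingers measure 130 mm over their backs; the gripper's body (75 mm by 190 mm) begins 47 mm behind the grasp point.
Start: joints at [1.141, 0.342, 1.524, -0, 1.275, -0.146], TCP at [146.987, 504.022, 240.741] pointing down, gripper open.
Joint ranges: [-2.53, 2.53], [-0.77, 2.02], [0.04, 2.7], [-1, 4.14], [0.28, 2.66], [-3.11, 3.11]. Speed limits (rad/s): [2.57, 2.57, 3.14, 3.14, 3.14, 3.14].

## Interface

Orientations are given as [roll, pitch, yaw] about the fixed x, y, z axes, in that order (R = Rz(yaw) Ry(pitch) Rx(roll)).
In Python, from plant import * gives the robot as it stands.
- The arm moves only by the tool drive_tool, never from a script. Its argument "deltas" is a list of rows, each an object of numbers: "hand": the gripper's target within -1 to 1 (shut at 1, half-way at 0, fully open at -1); "tx", "ty", "tz": the shift along the tool's x, y, z each as a share of 4 cm, from -1 to 1; "wx", "wy", "wz": the turn, a rotation vector about the tool's x, y, z each as a share of 5 degrees, from -1 to 1. In form: [{"hand": .., "tx": .., "ty": .., "tz": .., "wx": .., "wy": .., "wz": ..}, ...]. A call has 1 to 20 rows; each row shifts and turns the commanded pose from where the row before left it, along the tool's axes as they then stand; what a row does not reach is not made up. A row lasts 1/12 s, in which the tool goes at most 41.7 mm and 7.16 degrees, less where a joint would pass 70% of its speed; a pose out of reach is approached as far as the arm can. A call with a number of a shift or a turn outside -1 to 1 is refused whole. A call with a gripper value outside its range is refused whole. The fingers move at their own pace and stop on an object; the grip force is fixed at half the most. Time passes only in rows, so rows that do not move let the fingers close. It gives the time, the measured TCP pose, the force and the opening at its end, in the units of the state.
- get_obs(): the state, without advancing time (a new reading comes with each control period).
- capture(name): name is "side" or "top" or "wrist"; returns the picture (384x512x3 uint8, red, green, blue); there is no depth.
- camera_model(name): a dict with "fx", "fy", "cx", "cy" (pixels), "D" ([k1, k2, p1, p2, k3] as OpenCV has them; the pictures are not rectified), "rvec" (rotation vector, rad) and "tvec" (3), from world to camera coordinates, as OpenCV has them. Camera axes: x right, y down, z forward; pixel columns grow to the right and rows downward; lengths in mm; the calibration is good to about 2 mm. A picture is of the moment at which its call begins: read the wrist's pose just before it. camera_model takes no time and is no camera call; for the wrist camera it gives the pose at the moment of the call.
- close_job(): hands the job in, once; it reports no verdict.
The state is a dict: "time": time; "joint_positions": joint angles; "dq": joint speeds; "tau": joint torques, N m; "tool_pos": TCP position; "tcp_rot": TCP orientation; "contact_force": force on the tool from outside, world axes, zero at the start; "moment": the same for the moment, N m; "grip_width": finger opening in mm.
Only numpy, scipy, OpenCV 4.12 (cv2) and the standard library are available. Lean on these libraries where they do the work, as an engineer would, in place of code of your own. Each camera call takes 0.05 s, during which the arm holds its last target.

## Working session

There is one attempt and no reset: what is moved stays moved. The work goes in short steps, Python scripts to look and compute and a tool call to move; the robot and the scene stay as the last step left them, time stands still between calls to the robot, and variables do not carry over. Pictures are saved under pics/ and viewed, and the job is handed in when it is done.

Besides the shell and the picture viewer there is one more tool, called after "Call:" by a JSON object that holds its "name" and its "arguments", one argument or row to a line. drive_tool: Moves the arm, as the interface text tells. Its arguments: {"type":"object","properties":{"deltas":{"type":"array","items":{"type":"object","properties":{"hand":{"type":"number"},"tx":{"type":"number"},"ty":{"type":"number"},"tz":{"type":"number"},"wx":{"type":"number"},"wy":{"type":"number"},"wz":{"type":"number"}}}}},"required":["deltas"]}

```bash
mkdir -p pics; ls; python3 - <<'E'
from plant import *
import cv2
o=get_obs(); print(o)
for n in ["side","top","wrist"]:
    print(n,camera_model(n))
    cv2.imwrite(f"pics/{n}0.png",cv2.cvtColor(capture(n),cv2.COLOR_RGB2BGR))
E
```

```text
pics
{'time': 0.0, 'joint_positions': array([ 1.14099832e+00,  3.42721250e-01,  1.52499165e+00,  8.89859433e-06,
        1.27539893e+00, -1.46007798e-01]), 'dq': array([ 4.07427888e-04,  5.38695897e-04,  3.95240005e-04, -2.12096543e-04,
       -4.96038552e-05, -3.32228213e-05]), 'tau': array([ 1.04576040e-03, -4.31242096e+01, -2.44219619e+01,  7.18409009e-02,
        5.60849416e-02, -1.40996613e-04]), 'tool_pos': array([146.82041712, 503.66242648, 240.05456536]), 'tcp_rot': array([-3.14136321e+00,  1.50177366e-03,  1.28700370e+00]), 'contact_force': array([-0.13892481,  0.25265707, -0.51057908]), 'moment': array([0.0046477 , 0.00916872, 0.00980051]), 'grip_width': 91.88359729500353}
side {'fx': 468.3559849301819, 'fy': 468.3559849301819, 'cx': 256.61188839881424, 'cy': 188.7491485662305, 'D': array([-0.19415512,  0.        ,  0.        ,  0.        ,  0.        ]), 'rvec': array([ 2.21332455, -0.12184582,  0.05746763]), 'tvec': array([-500.53014969,  118.94987167, 1716.40218712])}
top {'fx': 356.1441601550448, 'fy': 356.1441601550448, 'cx': 257.35090317809585, 'cy': 189.4780896285984, 'D': array([-0.0877841,  0.       ,  0.       ,  0.       ,  0.       ]), 'rvec': array([ 2.1338624 , -2.19699543,  0.10067514]), 'tvec': array([  46.85857069,  521.34598093, 1054.89804221])}
wrist {'fx': 268.41274636551157, 'fy': 268.41274636551157, 'cx': 253.17030548219682, 'cy': 188.59624583707838, 'D': array([-0.04229824,  0.        ,  0.        ,  0.        ,  0.        ]), 'rvec': array([-2.33306237, -1.75015289, -0.23458396]), 'tvec': array([-524.47737141,  -35.0578454 ,  391.57586679])}
```

View pics/side0.png

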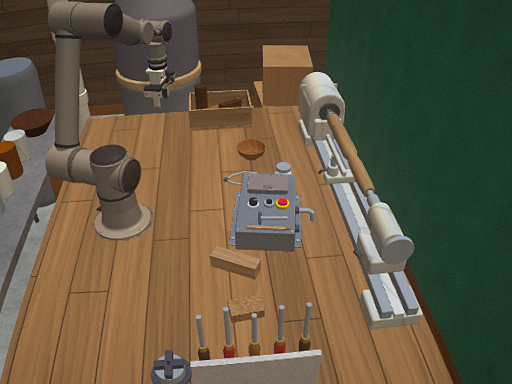

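View pics/top0.png

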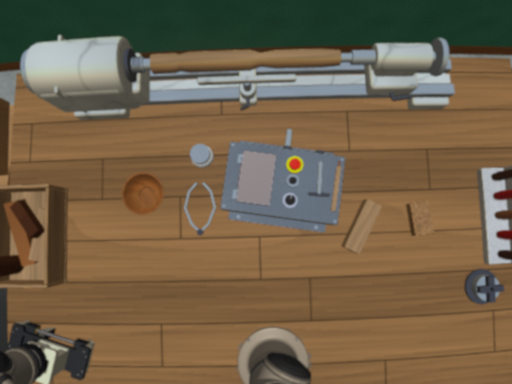

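View pics/wrist0.png

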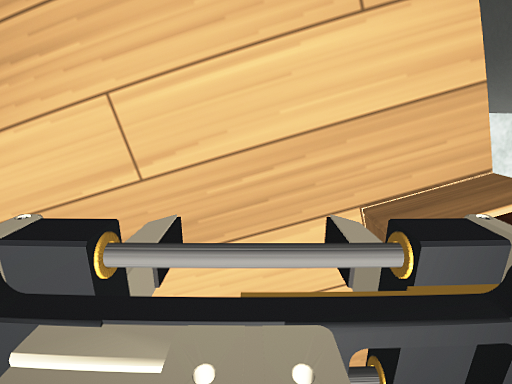

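```bash
python3 - <<'E'
import plant,cv2
print([ (n,getattr(plant,n)) for n in dir(plant) if not n.startswith('__')])
t=cv2.imread("pics/top0.png")[130:250,180:360]; cv2.imwrite("pics/top0c.png",cv2.resize(t,None,fx=4.4,fy=4.4,interpolation=cv2.INTER_CUBIC))
t=cv2.imread("pics/side0.png")[160:260,215:335]; cv2.imwrite("pics/side0c.png",cv2.resize(t,None,fx=6,fy=6,interpolation=cv2.INTER_CUBIC))
E
```

```text
[('Unreachable', <class 'plant.Unreachable'>), ('camera_model', <function make.<locals>.<lambda> at 0x7f0e3dfd4680>), ('capture', <function make.<locals>.drawn_camera at 0x7f0e3dfd40e0>), ('close_job', <function connect.<locals>.done at 0x7f0e3df47740>), ('get_obs', <function make.<locals>.<lambda> at 0x7f0e3dfd45e0>), ('tcp_to_tips', 14.0)]
```

View pics/top0c.png

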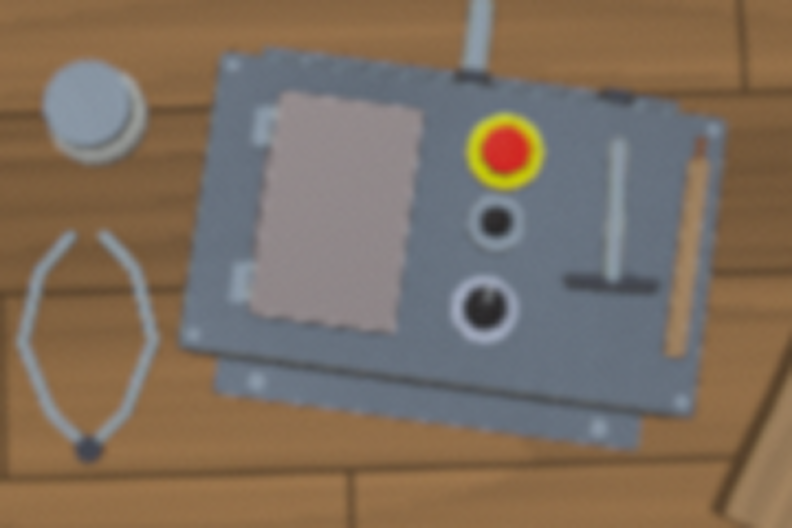

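View pics/side0c.png

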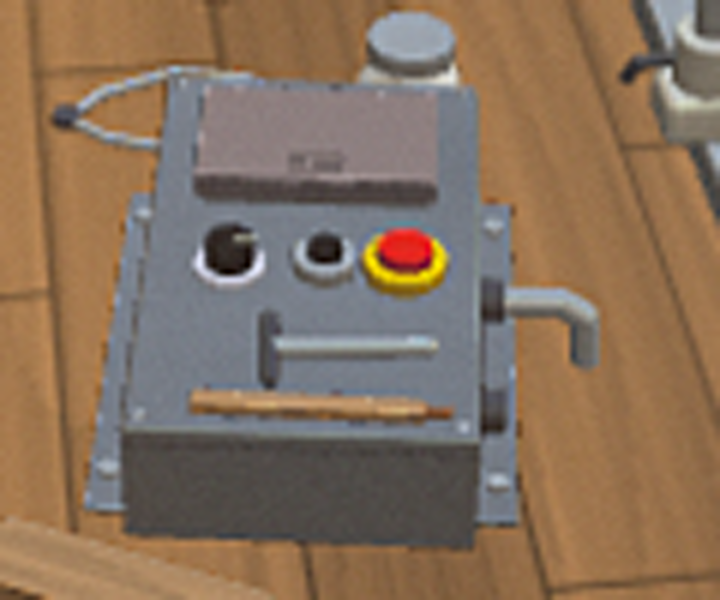

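```bash
cat > h.py <<'E'
import numpy as np,cv2
from scipy.optimize import least_squares
def proj(m,P):
    return cv2.projectPoints(np.array(P,float).reshape(-1,1,3),m["rvec"],m["tvec"],np.array([[m["fx"],0,m["cx"]],[0,m["fy"],m["cy"]],[0,0,1.]]),m["D"])[0].reshape(-1,2)
def box2w(p,P):
    P=np.array(P,float).reshape(-1,3); c,s=np.cos(p[2]),np.sin(p[2])
    return np.c_[p[0]+c*P[:,0]-s*P[:,1],p[1]+s*P[:,0]+c*P[:,1],P[:,2]+(p[3] if len(p)>3 else 0)]
def fit(obs,p0):  # obs list (model,P,uv)
    def r(p): return np.concatenate([(proj(m,box2w(p,P))-np.array(uv)).ravel() for m,P,uv in obs])
    s=least_squares(r,p0,loss='soft_l1'); return s.x,r(s.x).reshape(-1,2)
E
python3 - <<'E'
from h import *
from plant import *
T=np.array
tp=[(180,347),(222,52),(725,120),(692,415),(506,150),(496,221)]
tP=[(-100,170,85),(100,170,85),(100,-170,85),(-100,-170,85),(55,-25,106),(8,-25,105)]
sp=[(122,432),(478,440),(168,80),(477,88),(125,532),(475,547),(406,243),(325,246)]
sP=[(-100,-170,85),(100,-170,85),(-100,170,85),(100,170,85),(-100,-170,0),(100,-170,0),(55,-25,106),(8,-25,105)]
tu=(T(tp)+.5)/4.4-.5+[180,130]; su=(T(sp)+.5)/6-.5+[215,160]
mt,ms=camera_model("top"),camera_model("side")
for o in ([(mt,tP,tu)],[(ms,sP,su)],[(mt,tP,tu),(ms,sP,su)]):
    for p0 in ([550,0,-.1],[550,0,-.1,0]):
        p,r=fit(o,p0); print(p,np.abs(r).max(),np.round(r,1).tolist() if len(o)>1 else '')
E
```

```text
[ 5.35004335e+02 -4.28620141e+01 -1.64094357e-01] 1.03756710397181 
[ 5.36835623e+02 -4.40412093e+01 -1.63271375e-01 -1.42211387e+01] 0.2944233622148147 
[ 5.35199058e+02 -4.27007511e+01 -1.63245695e-01] 1.1355588645623698 
[ 5.37588693e+02 -2.55000173e+01 -1.64007818e-01 -1.48515656e+01] 0.8247600258144416 
[ 5.35105484e+02 -4.28323823e+01 -1.63554382e-01] 1.1575049706710843 [[-1.0, 0.4], [-0.6, -0.5], [0.7, -0.6], [0.6, 0.8], [-0.0, -0.2], [0.1, -0.0], [-0.5, -0.6], [0.8, 0.2], [-0.1, -0.8], [0.0, -0.6], [-0.2, 1.2], [0.0, 0.8], [-0.2, 0.2], [-0.1, -0.5]]
[ 5.35237030e+02 -4.25290231e+01 -1.63565630e-01 -1.29545760e+00] 1.3635340338861397 [[-1.1, 0.3], [-0.7, -0.4], [0.5, -0.6], [0.4, 0.8], [-0.2, -0.2], [-0.0, 0.0], [-0.4, -0.4], [0.8, 0.4], [-0.0, -0.6], [0.0, -0.4], [-0.1, 1.4], [0.0, 1.0], [-0.2, 0.5], [-0.0, -0.2]]
```

```bash
python3 - <<'E'
from h import *
from plant import *
from scipy.spatial.transform import Rotation as R
m=camera_model("wrist"); o=get_obs()
Rc=cv2.Rodrigues(m["rvec"])[0]; c=-Rc.T@m["tvec"]
Rt=R.from_euler('xyz',o["tcp_rot"]).as_matrix()
print("cam in tool",Rt.T@(c-o["tool_pos"]),"axes",(Rt.T@Rc.T).round(2).tolist())
p=[535.1,-42.8,-.1636]
# cover corners at z109 in box frame from top view
mt=camera_model("top")
uv=(np.array([(283,92),(423,108),(395,332),(248,313)],float)+.5)/4.4-.5+[180,130]
for u in uv:
    s=least_squares(lambda q:(proj(mt,box2w(p,[[q[0],q[1],108]]))-u).ravel(),[0,80]); print(s.x)
s=least_squares(lambda q:(proj(camera_model("side"),box2w(p,[[q[0],q[1],109]]))-((np.array([317,162])+.5)/6-.5+[215,160])).ravel(),[0,47]); print("patch",s.x)
print(box2w(p,[[0,47,109],[0,81,102],[0,125,97]]))
E
```

```text
cam in tool [   0.24342473  -70.07721548 -145.84645995] axes [[1.0, 0.0, -0.0], [0.0, 0.96, 0.27], [0.0, -0.27, 0.96]]
[ 72.56039624 122.28529034]
[74.13186678 31.32364256]
[-71.5290737   30.28780658]
[-72.06933685 124.56265358]
patch [ 0.78842556 48.90946191]
[[542.75494568   3.57242507 109.        ]
 [548.29256597  37.11843469 102.        ]
 [555.4588981   80.53091773  97.        ]]
```

Call:
{"name": "drive_tool", "arguments": {
  "deltas": [
    {"hand":1,"tx":-0.51,"ty":0.72},
    {"hand":1,"tx":-0.51,"ty":0.72},
    {"hand":1,"tx":-0.51,"ty":0.72},
    {"hand":1,"tx":-0.51,"ty":0.72},
    {"hand":1,"tx":-0.51,"ty":0.72},
    {"hand":1,"tx":-0.51,"ty":0.72},
    {"hand":1,"tx":-0.51,"ty":0.72},
    {"hand":1,"tx":-0.51,"ty":0.72},
    {"hand":1,"tx":-0.51,"ty":0.72},
    {"hand":1,"tx":-0.51,"ty":0.72},
    {"hand":1,"tx":-0.51,"ty":0.72},
    {"hand":1,"tx":-0.51,"ty":0.72},
    {"hand":1,"tx":-0.51,"ty":0.72},
    {"hand":1,"tx":-0.51,"ty":0.72},
    {"hand":1,"tx":-0.51,"ty":0.72},
    {"hand":1,"tx":-0.51,"ty":0.72},
    {"hand":1,"tx":-0.51,"ty":0.72},
    {"hand":1,"tx":-0.51,"ty":0.72}
  ]
}}

```text
invalid input
```

Call:
{"name": "drive_tool", "arguments": {
  "deltas": [
    {"hand":1,"wz":1},
    {"hand":1,"wz":1},
    {"hand":1,"wz":1},
    {"hand":1,"wz":1},
    {"hand":1,"wz":1},
    {"hand":1,"wz":1},
    {"hand":1,"wz":1},
    {"hand":1,"wz":1},
    {"hand":1,"wz":1},
    {"hand":1,"wz":1},
    {"hand":1,"wz":1},
    {"hand":1,"wz":1},
    {"hand":1,"wz":1},
    {"hand":1,"wz":1},
    {"hand":1,"wz":1},
    {"hand":1,"wz":1},
    {"hand":1,"wz":0.62},
    {"hand":1}
  ]
}}

```text
invalid input
```

```bash
python3 - <<'E'
from h import *
from plant import *
m=camera_model("wrist");o=get_obs(); print(o)
im=cv2.cvtColor(capture("wrist"),cv2.COLOR_RGB2BGR)
p=[535.1,-42.8,-.1636]
print(proj(m,box2w(p,[[-100,170,85],[100,170,85],[0,47,109],[-73,31,109],[73,31,109],[55,-25,106]])))
cv2.imwrite("pics/w1.png",cv2.resize(im,None,fx=1.5,fy=1.5))
E
```

```text
{'time': 0.15, 'joint_positions': array([ 1.14100191e+00,  3.42540641e-01,  1.52476185e+00, -2.79081096e-05,
        1.27539283e+00, -1.46019566e-01]), 'dq': array([ 0.00050846, -0.00147152, -0.00197706, -0.00109425, -0.00149084,
        0.00213045]), 'tau': array([ 1.28719217e-03, -4.31466472e+01, -2.44357681e+01,  7.18999864e-02,
        5.35675942e-02, -1.07835019e-04]), 'tool_pos': array([146.87182108, 503.7533442 , 240.22851705]), 'tcp_rot': array([-3.14145862e+00,  1.09481426e-03,  1.28702969e+00]), 'contact_force': array([0.65007458, 0.77530991, 0.04600145]), 'moment': array([-0.03256364,  0.04658396, -0.00737801]), 'grip_width': 91.71007583607229}
[[ 94.90532699 420.05453948]
 [128.57744376 490.80918402]
 [ 40.48276181 473.83161105]
 [ 15.09496675 446.79903088]
 [ 48.22537052 497.28731586]
 [ 18.69423585 488.54674409]]
```

View pics/w1.png

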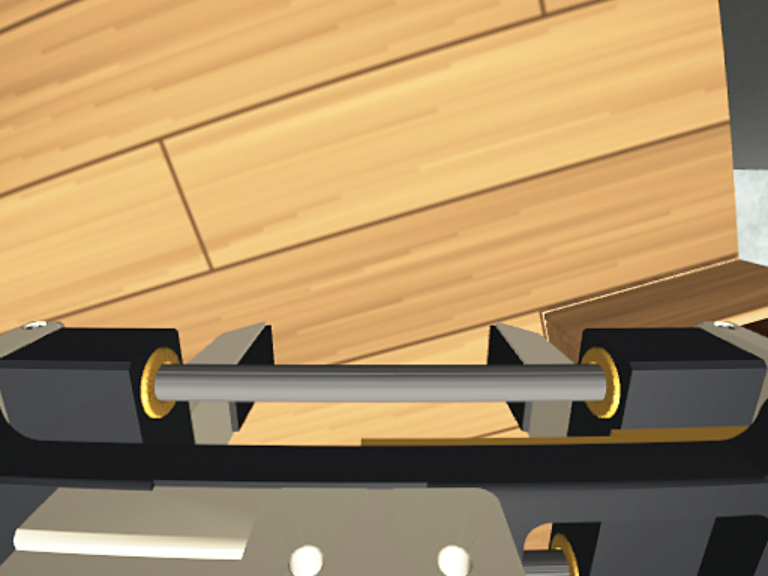

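The calls were refused, probably because every key is required. The picture only shows bench, so nothing has moved.

Call:
{"name": "drive_tool", "arguments": {
  "deltas": [
    {"hand":1,"tx":-0.51,"ty":0.72,"tz":0,"wx":0,"wy":0,"wz":0},
    {"hand":1,"tx":-0.51,"ty":0.72,"tz":0,"wx":0,"wy":0,"wz":0},
    {"hand":1,"tx":-0.51,"ty":0.72,"tz":0,"wx":0,"wy":0,"wz":0},
    {"hand":1,"tx":-0.51,"ty":0.72,"tz":0,"wx":0,"wy":0,"wz":0},
    {"hand":1,"tx":-0.51,"ty":0.72,"tz":0,"wx":0,"wy":0,"wz":0},
    {"hand":1,"tx":-0.51,"ty":0.72,"tz":0,"wx":0,"wy":0,"wz":0},
    {"hand":1,"tx":-0.51,"ty":0.72,"tz":0,"wx":0,"wy":0,"wz":0},
    {"hand":1,"tx":-0.51,"ty":0.72,"tz":0,"wx":0,"wy":0,"wz":0},
    {"hand":1,"tx":-0.51,"ty":0.72,"tz":0,"wx":0,"wy":0,"wz":0},
    {"hand":1,"tx":-0.51,"ty":0.72,"tz":0,"wx":0,"wy":0,"wz":0},
    {"hand":1,"tx":-0.51,"ty":0.72,"tz":0,"wx":0,"wy":0,"wz":0},
    {"hand":1,"tx":-0.51,"ty":0.72,"tz":0,"wx":0,"wy":0,"wz":0},
    {"hand":1,"tx":-0.51,"ty":0.72,"tz":0,"wx":0,"wy":0,"wz":0},
    {"hand":1,"tx":-0.51,"ty":0.72,"tz":0,"wx":0,"wy":0,"wz":0},
    {"hand":1,"tx":-0.51,"ty":0.72,"tz":0,"wx":0,"wy":0,"wz":0},
    {"hand":1,"tx":-0.51,"ty":0.72,"tz":0,"wx":0,"wy":0,"wz":0},
    {"hand":1,"tx":-0.51,"ty":0.72,"tz":0,"wx":0,"wy":0,"wz":0},
    {"hand":1,"tx":-0.51,"ty":0.72,"tz":0,"wx":0,"wy":0,"wz":0}
  ]
}}

```text
time: 1.7
tool_pos: [542.6, 4.7, 240.6]
tcp_rot: [-3.141, -0.0, 1.287]
contact_force: [1.4, 0.1, -0.3]
grip_width: 0.1
```

Call:
{"name": "drive_tool", "arguments": {
  "deltas": [
    {"hand":1,"tx":0,"ty":0,"tz":0,"wx":0,"wy":0,"wz":1},
    {"hand":1,"tx":0,"ty":0,"tz":0,"wx":0,"wy":0,"wz":1},
    {"hand":1,"tx":0,"ty":0,"tz":0,"wx":0,"wy":0,"wz":1},
    {"hand":1,"tx":0,"ty":0,"tz":0,"wx":0,"wy":0,"wz":1},
    {"hand":1,"tx":0,"ty":0,"tz":0,"wx":0,"wy":0,"wz":1},
    {"hand":1,"tx":0,"ty":0,"tz":0,"wx":0,"wy":0,"wz":1},
    {"hand":1,"tx":0,"ty":0,"tz":0,"wx":0,"wy":0,"wz":1},
    {"hand":1,"tx":0,"ty":0,"tz":0,"wx":0,"wy":0,"wz":1},
    {"hand":1,"tx":0,"ty":0,"tz":0,"wx":0,"wy":0,"wz":1},
    {"hand":1,"tx":0,"ty":0,"tz":0,"wx":0,"wy":0,"wz":1},
    {"hand":1,"tx":0,"ty":0,"tz":0,"wx":0,"wy":0,"wz":1},
    {"hand":1,"tx":0,"ty":0,"tz":0,"wx":0,"wy":0,"wz":1},
    {"hand":1,"tx":0,"ty":0,"tz":0,"wx":0,"wy":0,"wz":1},
    {"hand":1,"tx":0,"ty":0,"tz":0,"wx":0,"wy":0,"wz":1},
    {"hand":1,"tx":0,"ty":0,"tz":0,"wx":0,"wy":0,"wz":1},
    {"hand":1,"tx":0,"ty":0,"tz":0,"wx":0,"wy":0,"wz":1},
    {"hand":1,"tx":0,"ty":0,"tz":0,"wx":0,"wy":0,"wz":0.62},
    {"hand":1,"tx":0,"ty":0,"tz":0,"wx":0,"wy":0,"wz":0}
  ]
}}

```text
time: 3.2
tool_pos: [541.7, 6.4, 240.5]
tcp_rot: [-3.142, 0.0, -0.165]
contact_force: [0.2, -0.2, -0.5]
grip_width: 0.3
```

```bash
python3 - <<'E'
from h import *
from plant import *
m=camera_model("wrist");o=get_obs(); print(o)
np.save("w1.npy",np.r_[m["rvec"],m["tvec"]])
im=cv2.cvtColor(capture("wrist"),cv2.COLOR_RGB2BGR)
p=[535.1,-42.8,-.1636]
print(proj(m,box2w(p,[[-100,170,85],[100,170,85],[0,47,109],[-73,31,109],[73,31,109],[55,-25,106]]))*1.5)
cv2.imwrite("pics/w2.png",cv2.resize(im,None,fx=1.5,fy=1.5))
E
```

```text
{'time': 3.2, 'joint_positions': array([-1.29795425e-01,  3.73181852e-01,  1.47785489e+00,  6.36317482e-05,
        1.29102819e+00,  3.54369400e-02]), 'dq': array([ 1.55249362e-03,  1.52942726e-03,  1.29881553e-04,  4.36746341e-05,
        1.81900451e-03, -1.00006979e-01]), 'tau': array([-1.07594322e-03, -4.49370933e+01, -2.46389544e+01,  8.36426625e-02,
        3.18249618e-02,  8.51359125e-01]), 'tool_pos': array([541.71648064,   6.35700626, 240.50001563]), 'tcp_rot': array([-3.14154828e+00,  4.74152169e-04, -1.65249939e-01]), 'contact_force': array([ 0.17829145, -0.1577775 , -0.50448644]), 'moment': array([-0.07644503,  0.08701194, -0.00837276]), 'grip_width': 0.2631008940259718}
[[236.72905227 101.21097431]
 [522.6387973  100.74443545]
 [380.03814015 279.68545166]
 [279.40624344 301.2080774 ]
 [480.70604704 300.8226053 ]
 [451.6104343  368.94756318]]
```

View pics/w2.png

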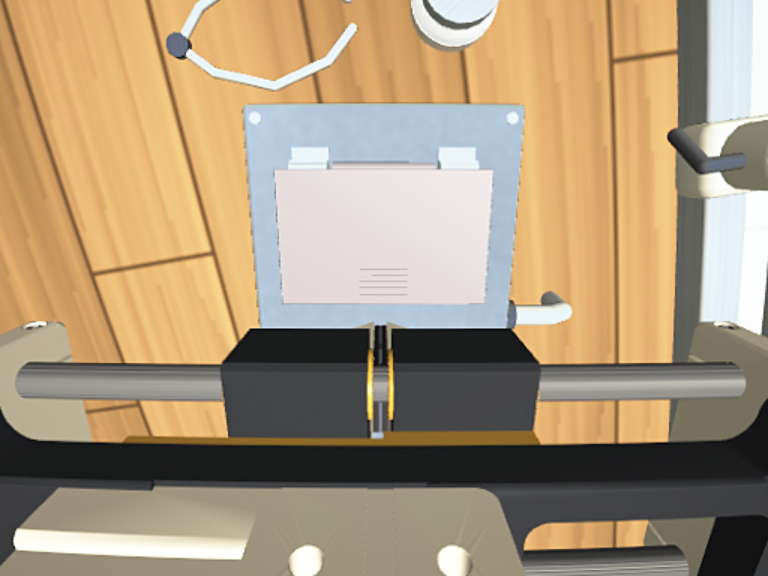

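The box fits the fixed views, and the wrist view puts the patch (384,282) about 3 mm further in +x than predicted, within calibration. I'll descend over the patch.

Call:
{"name": "drive_tool", "arguments": {
  "deltas": [
    {"hand":1,"tx":0.08,"ty":0.08,"tz":0.7,"wx":0,"wy":0,"wz":0},
    {"hand":1,"tx":0,"ty":0,"tz":0.9,"wx":0,"wy":0,"wz":0},
    {"hand":1,"tx":0,"ty":0,"tz":0.8,"wx":0,"wy":0,"wz":0},
    {"hand":1,"tx":0,"ty":0,"tz":0.3,"wx":0,"wy":0,"wz":0},
    {"hand":1,"tx":0,"ty":0,"tz":0,"wx":0,"wy":0,"wz":0}
  ]
}}

```text
time: 3.67
tool_pos: [542.3, 2.9, 129.2]
tcp_rot: [3.141, 0.007, -0.162]
contact_force: [-0.4, 0.2, 0.6]
grip_width: 0.3
```

```bash
python3 - <<'E'
from h import *
from plant import *
print(get_obs()["contact_force"],get_obs()["tool_pos"])
im=cv2.cvtColor(capture("wrist"),cv2.COLOR_RGB2BGR)
cv2.imwrite("pics/w3.png",cv2.resize(im,None,fx=1.5,fy=1.5))
E
```

```text
[-0.3663423   0.19871528  0.5875453 ] [542.28355585   2.9195426  129.24027794]
```

View pics/w3.png

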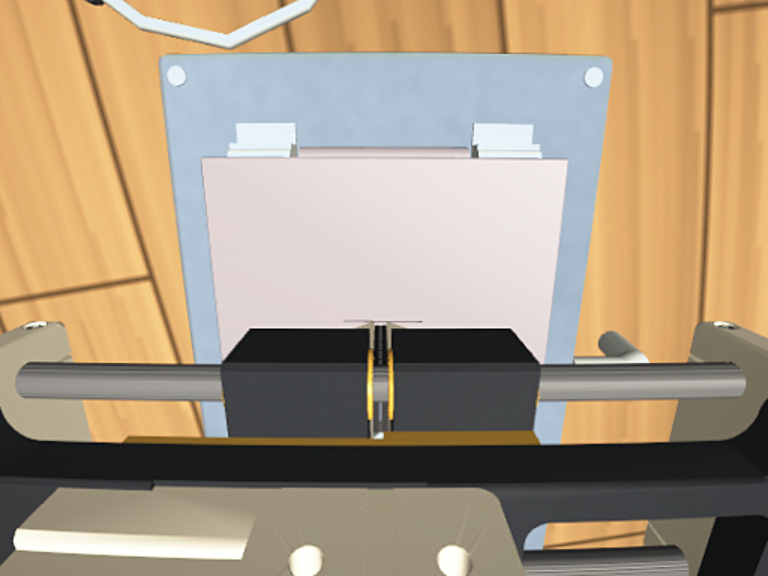

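The tips sit about 6 mm above the patch and are centred on it, with the patch's first rib just showing at (383,322). I'll press gently.

Call:
{"name": "drive_tool", "arguments": {
  "deltas": [
    {"hand":1,"tx":0,"ty":0,"tz":0.1,"wx":0,"wy":0,"wz":0},
    {"hand":1,"tx":0,"ty":0,"tz":0.08,"wx":0,"wy":0,"wz":0},
    {"hand":1,"tx":0,"ty":0,"tz":0.05,"wx":0,"wy":0,"wz":0},
    {"hand":1,"tx":0,"ty":0,"tz":0,"wx":0,"wy":0,"wz":0}
  ]
}}

```text
time: 4.05
tool_pos: [544.7, 2.7, 123.9]
tcp_rot: [-3.141, -0.001, -0.163]
contact_force: [-0.4, 0.4, 0.2]
grip_width: 0.6
```

Call:
{"name": "drive_tool", "arguments": {
  "deltas": [
    {"hand":1,"tx":0,"ty":0,"tz":0.05,"wx":0,"wy":0,"wz":0},
    {"hand":1,"tx":0,"ty":0,"tz":0.05,"wx":0,"wy":0,"wz":0},
    {"hand":1,"tx":0,"ty":0,"tz":0,"wx":0,"wy":0,"wz":0}
  ]
}}

```text
time: 4.3
tool_pos: [544.8, 2.3, 119.8]
tcp_rot: [3.141, -0.001, -0.163]
contact_force: [-1.3, -3.2, 4.0]
grip_width: 0.3
```

Call:
{"name": "drive_tool", "arguments": {
  "deltas": [
    {"hand":1,"tx":0,"ty":0,"tz":0.05,"wx":0,"wy":0,"wz":0},
    {"hand":1,"tx":0,"ty":0,"tz":0,"wx":0,"wy":0,"wz":0}
  ]
}}

```text
time: 4.47
tool_pos: [544.8, 2.4, 117.6]
tcp_rot: [3.141, -0.001, -0.163]
contact_force: [-0.5, -2.7, 3.9]
grip_width: 0.2
```

Call:
{"name": "drive_tool", "arguments": {
  "deltas": [
    {"hand":1,"tx":0,"ty":0,"tz":0.04,"wx":0,"wy":0,"wz":0},
    {"hand":1,"tx":0,"ty":0,"tz":0,"wx":0,"wy":0,"wz":0}
  ]
}}

```text
time: 4.63
tool_pos: [544.9, 2.3, 117.0]
tcp_rot: [3.141, -0.002, -0.163]
contact_force: [-2.1, -2.8, 11.3]
grip_width: 0.7
```

The cover is at the stop (11 N). I'll release it and clear upwards.

Call:
{"name": "drive_tool", "arguments": {
  "deltas": [
    {"hand":1,"tx":0,"ty":0,"tz":-1,"wx":0,"wy":0,"wz":0},
    {"hand":1,"tx":0,"ty":0.3,"tz":-0.9,"wx":0,"wy":0,"wz":0},
    {"hand":1,"tx":0,"ty":0.3,"tz":-0.9,"wx":0,"wy":0,"wz":0},
    {"hand":1,"tx":0,"ty":0.3,"tz":-0.9,"wx":0,"wy":0,"wz":0},
    {"hand":1,"tx":0,"ty":0,"tz":0,"wx":0,"wy":0,"wz":0},
    {"hand":1,"tx":0,"ty":0,"tz":0,"wx":0,"wy":0,"wz":0},
    {"hand":1,"tx":0,"ty":0,"tz":0,"wx":0,"wy":0,"wz":0},
    {"hand":1,"tx":0,"ty":0,"tz":0,"wx":0,"wy":0,"wz":0},
    {"hand":1,"tx":0,"ty":0,"tz":0,"wx":0,"wy":0,"wz":0},
    {"hand":1,"tx":0,"ty":0,"tz":0,"wx":0,"wy":0,"wz":0},
    {"hand":1,"tx":0,"ty":0,"tz":0,"wx":0,"wy":0,"wz":0},
    {"hand":1,"tx":0,"ty":0,"tz":0,"wx":0,"wy":0,"wz":0},
    {"hand":1,"tx":0,"ty":0,"tz":0,"wx":0,"wy":0,"wz":0},
    {"hand":1,"tx":0,"ty":0,"tz":0,"wx":0,"wy":0,"wz":0},
    {"hand":1,"tx":0,"ty":0,"tz":0,"wx":0,"wy":0,"wz":0},
    {"hand":1,"tx":0,"ty":0,"tz":0,"wx":0,"wy":0,"wz":0},
    {"hand":1,"tx":0,"ty":0,"tz":0,"wx":0,"wy":0,"wz":0},
    {"hand":1,"tx":0,"ty":0,"tz":0,"wx":0,"wy":0,"wz":0},
    {"hand":1,"tx":0,"ty":0,"tz":0,"wx":0,"wy":0,"wz":0},
    {"hand":1,"tx":0,"ty":0,"tz":0,"wx":0,"wy":0,"wz":0}
  ]
}}

```text
time: 6.3
tool_pos: [538.6, -32.8, 263.9]
tcp_rot: [-3.141, 0.0, -0.163]
contact_force: [-0.0, 0.5, 1.4]
grip_width: 0.3
```

```bash
python3 - <<'E'
from h import *
from plant import *
m=camera_model("wrist");o=get_obs(); print(o["tool_pos"],o["tcp_rot"])
im=cv2.cvtColor(capture("wrist"),cv2.COLOR_RGB2BGR)
p=[535.1,-42.8,-.1636]
print(proj(m,box2w(p,[[-100,170,85],[100,170,85],[0,81,93],[32,81,93],[-32,81,93],[0,81,102],[32,81,102],[-32,81,102]]))*1.5)
cv2.imwrite("pics/w4.png",cv2.resize(im,None,fx=1.5,fy=1.5))
t=cv2.cvtColor(capture("top"),cv2.COLOR_RGB2BGR)[130:250,180:360]; cv2.imwrite("pics/top4c.png",cv2.resize(t,None,fx=4.4,fy=4.4,interpolation=cv2.INTER_CUBIC))
t=cv2.cvtColor(capture("side"),cv2.COLOR_RGB2BGR)[140:240,215:335]; cv2.imwrite("pics/side4c.png",cv2.resize(t,None,fx=6,fy=6,interpolation=cv2.INTER_CUBIC))
E
```

```text
[538.58782783 -32.84144252 263.90796028] [-3.14149037e+00  2.66211308e-05 -1.63410825e-01]
[[239.16170426  49.67510655]
 [511.5052451   49.69642456]
 [375.50670565 173.4886362 ]
 [417.50776035 173.53746593]
 [333.50433538 173.54158758]
 [375.40084356 173.5081727 ]
 [418.62847534 173.55968465]
 [332.17213227 173.56445935]]
```

View pics/w4.png

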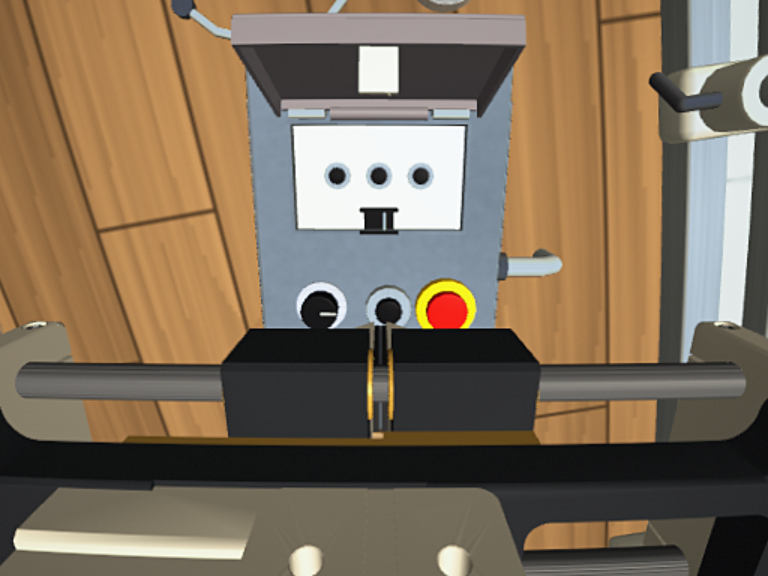

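View pics/side4c.png

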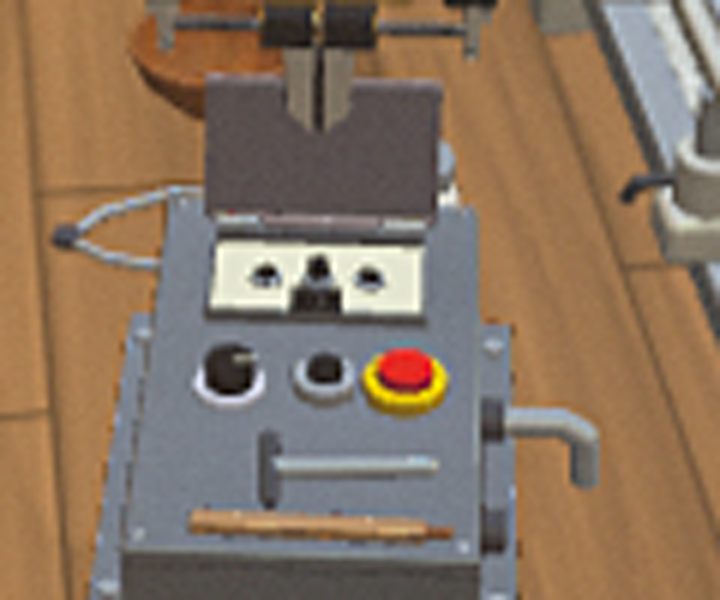

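View pics/top4c.png

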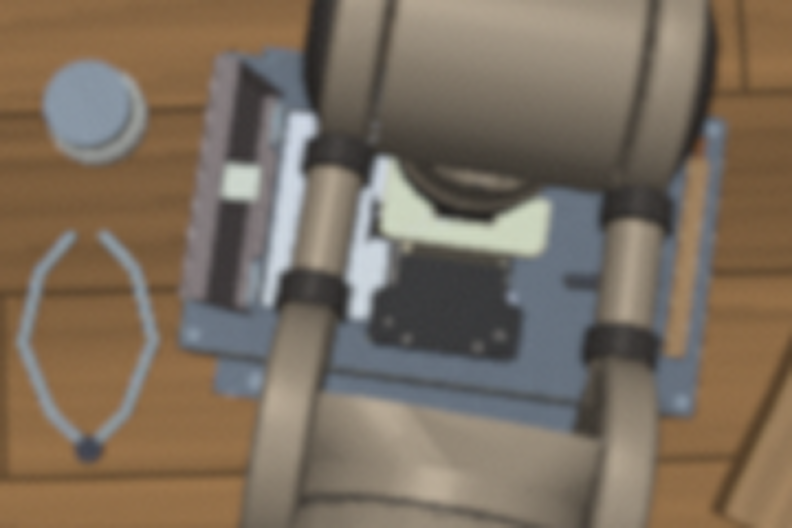

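```bash
python3 - <<'E'
from h import *
from plant import *
p=[535.1,-42.8,-.1636]
for z in (93,102):
    print(z,((proj(camera_model("side"),box2w(p,[[x,81,z] for x in(-32,0,32)]))-[215,140]+.5)*6-.5).round())
m=camera_model("wrist")
for z,uv in ((102,(379,175)),(102,(379,176))):
    s=least_squares(lambda q:(proj(m,[[q[0],q[1],z]])-np.array(uv)/1.5).ravel(),[548,37]); 
    d=s.x-p[:2]; c,sn=np.cos(p[2]),np.sin(p[2]); print(s.x, c*d[0]+sn*d[1],-sn*d[0]+c*d[1])
d=get_obs()["tool_pos"][:2]-p[:2];print(c*d[0]+sn*d[1],-sn*d[0]+c*d[1])
t=cv2.imread("pics/side4c.png")[200:340,180:460]; cv2.imwrite("pics/s4cc.png",cv2.resize(t,None,fx=2.8,fy=2.8))
E
```

```text
93 [[266. 270.]
 [317. 272.]
 [369. 273.]]
102 [[266. 258.]
 [317. 260.]
 [369. 262.]]
[550.74030214  35.63310947] 2.656969066275849 79.93317350803248
[550.62286663  34.92280374] 2.656789965907091 79.21322538865314
1.8352262685173735 10.391589518705283
```

View pics/s4cc.png

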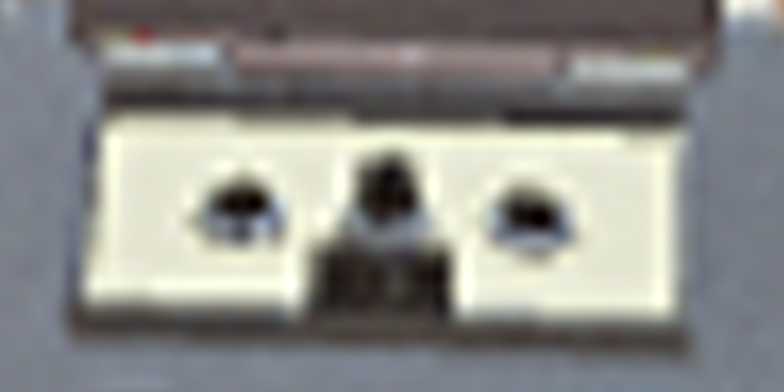

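The side view shows the middle button standing proud ((318,262) in the crop, predicted (317,260)), so it is the tripped one. The cover is fully open.

Call:
{"name": "drive_tool", "arguments": {
  "deltas": [
    {"hand":1,"tx":0,"ty":-0.87,"tz":0,"wx":0,"wy":0,"wz":0},
    {"hand":1,"tx":0,"ty":-0.87,"tz":0,"wx":0,"wy":0,"wz":0},
    {"hand":1,"tx":0,"ty":0,"tz":0.9,"wx":0,"wy":0,"wz":0},
    {"hand":1,"tx":0,"ty":0,"tz":0.9,"wx":0,"wy":0,"wz":0},
    {"hand":1,"tx":0,"ty":0,"tz":0.9,"wx":0,"wy":0,"wz":0},
    {"hand":1,"tx":0,"ty":0,"tz":0.7,"wx":0,"wy":0,"wz":0},
    {"hand":1,"tx":0,"ty":0,"tz":0,"wx":0,"wy":0,"wz":0}
  ]
}}

```text
time: 7.03
tool_pos: [546.4, 36.2, 122.5]
tcp_rot: [3.141, 0.011, -0.163]
contact_force: [-0.7, -0.4, 0.0]
grip_width: 0.5
```

```bash
python3 - <<'E'
from h import *
from plant import *
o=get_obs();p=[535.1,-42.8,-.1636];c,sn=np.cos(p[2]),np.sin(p[2])
d=o["tool_pos"][:2]-p[:2];print(c*d[0]+sn*d[1],-sn*d[0]+c*d[1],o["tool_pos"],o["contact_force"])
im=cv2.cvtColor(capture("wrist"),cv2.COLOR_RGB2BGR)
cv2.imwrite("pics/w5.png",cv2.resize(im,None,fx=1.5,fy=1.5))
t=cv2.cvtColor(capture("side"),cv2.COLOR_RGB2BGR)[140:240,215:335]; cv2.imwrite("pics/side5c.png",cv2.resize(t,None,fx=6,fy=6,interpolation=cv2.INTER_CUBIC))
E
```

```text
-1.7414050539737183 79.73810418688447 [546.36888683  36.15701324 122.45115527] [-0.66228608 -0.40485759  0.00251437]
```

View pics/w5.png

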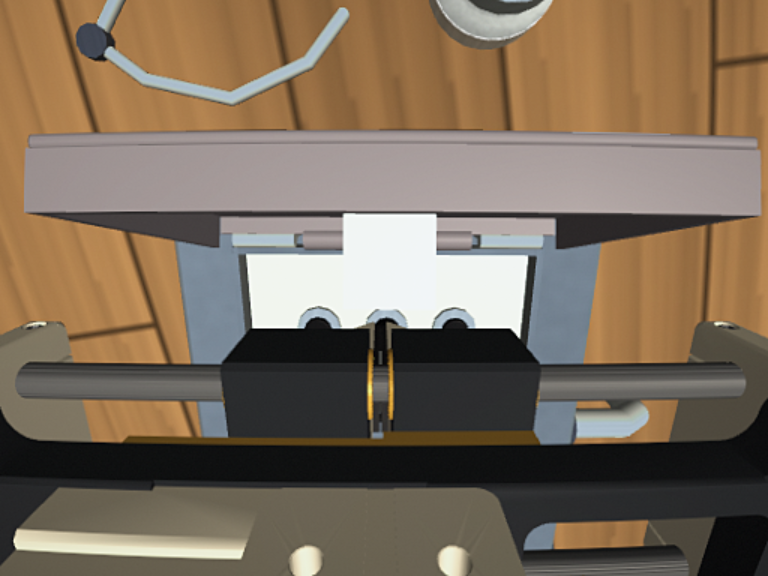

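View pics/side5c.png

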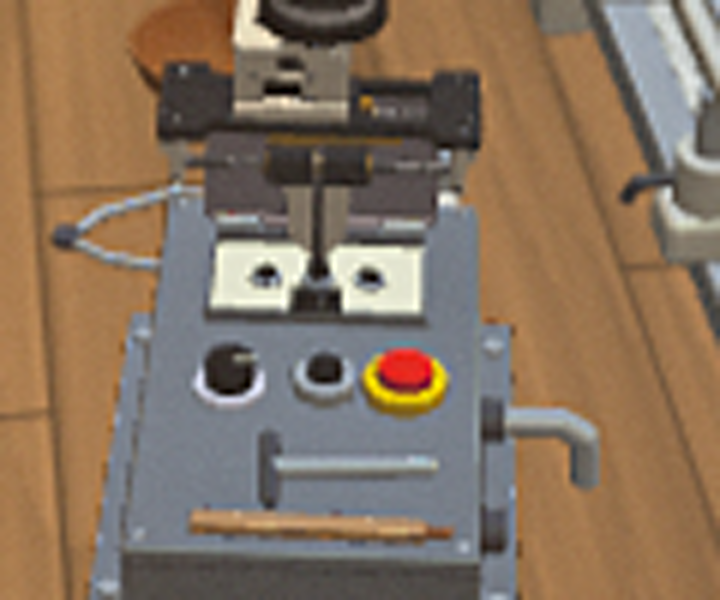

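Call:
{"name": "drive_tool", "arguments": {
  "deltas": [
    {"hand":1,"tx":0.03,"ty":0,"tz":0.1,"wx":0,"wy":0,"wz":0},
    {"hand":1,"tx":0,"ty":0,"tz":0.1,"wx":0,"wy":0,"wz":0},
    {"hand":1,"tx":0,"ty":0,"tz":0.05,"wx":0,"wy":0,"wz":0},
    {"hand":1,"tx":0,"ty":0,"tz":0.05,"wx":0,"wy":0,"wz":0},
    {"hand":1,"tx":0,"ty":0,"tz":0,"wx":0,"wy":0,"wz":0}
  ]
}}

```text
time: 7.55
tool_pos: [551.2, 35.6, 116.2]
tcp_rot: [-3.141, -0.001, -0.163]
contact_force: [-0.3, -0.5, -0.1]
grip_width: 0.4
```

Call:
{"name": "drive_tool", "arguments": {
  "deltas": [
    {"hand":1,"tx":0,"ty":0,"tz":0.05,"wx":0,"wy":0,"wz":0},
    {"hand":1,"tx":0,"ty":0,"tz":0.05,"wx":0,"wy":0,"wz":0},
    {"hand":1,"tx":0,"ty":0,"tz":0,"wx":0,"wy":0,"wz":0}
  ]
}}

```text
time: 7.8
tool_pos: [551.3, 35.6, 112.0]
tcp_rot: [-3.141, -0.001, -0.163]
contact_force: [-0.5, 0.0, 2.0]
grip_width: 0.5
```

Call:
{"name": "drive_tool", "arguments": {
  "deltas": [
    {"hand":1,"tx":0,"ty":0,"tz":0.05,"wx":0,"wy":0,"wz":0},
    {"hand":1,"tx":0,"ty":0,"tz":0.05,"wx":0,"wy":0,"wz":0},
    {"hand":1,"tx":0,"ty":0,"tz":0,"wx":0,"wy":0,"wz":0}
  ]
}}

```text
time: 8.05
tool_pos: [551.3, 35.6, 107.7]
tcp_rot: [-3.141, -0.0, -0.163]
contact_force: [0.5, -0.7, 0.9]
grip_width: 0.3
```

Call:
{"name": "drive_tool", "arguments": {
  "deltas": [
    {"hand":1,"tx":0,"ty":0,"tz":0.04,"wx":0,"wy":0,"wz":0},
    {"hand":1,"tx":0,"ty":0,"tz":0,"wx":0,"wy":0,"wz":0}
  ]
}}

```text
time: 8.22
tool_pos: [551.4, 35.6, 107.0]
tcp_rot: [-3.141, -0.001, -0.163]
contact_force: [-1.4, -1.2, 7.3]
grip_width: 0.4
```

Call:
{"name": "drive_tool", "arguments": {
  "deltas": [
    {"hand":1,"tx":0,"ty":0,"tz":0.04,"wx":0,"wy":0,"wz":0},
    {"hand":1,"tx":0,"ty":0,"tz":0,"wx":0,"wy":0,"wz":0}
  ]
}}

```text
time: 8.38
tool_pos: [551.5, 35.6, 106.6]
tcp_rot: [-3.141, -0.002, -0.163]
contact_force: [-5.2, -0.0, 17.6]
grip_width: 0.6
```

It's at a firm stop (17.6 N with almost no travel). I'll lift off and look.

Call:
{"name": "drive_tool", "arguments": {
  "deltas": [
    {"hand":1,"tx":0,"ty":0,"tz":-0.9,"wx":0,"wy":0,"wz":0},
    {"hand":1,"tx":0,"ty":0,"tz":-1,"wx":0,"wy":0,"wz":0},
    {"hand":1,"tx":0,"ty":0,"tz":-1,"wx":0,"wy":0,"wz":0},
    {"hand":1,"tx":0,"ty":0,"tz":-1,"wx":0,"wy":0,"wz":0},
    {"hand":1,"tx":0,"ty":0,"tz":0,"wx":0,"wy":0,"wz":0}
  ]
}}

```text
time: 8.8
tool_pos: [554.2, 35.6, 268.7]
tcp_rot: [-3.14, -0.014, -0.163]
contact_force: [1.5, -0.5, 0.4]
grip_width: 0.1
```

```bash
python3 - <<'E'
from h import *
from plant import *
o=get_obs();p=[535.1,-42.8,-.1636];c,sn=np.cos(p[2]),np.sin(p[2])
d=o["tool_pos"][:2]-p[:2];print(c*d[0]+sn*d[1],-sn*d[0]+c*d[1],o["tool_pos"],o["contact_force"])
t=cv2.cvtColor(capture("side"),cv2.COLOR_RGB2BGR)[170:200,240:300]; cv2.imwrite("pics/side6c.png",cv2.resize(t,None,fx=13,fy=13,interpolation=cv2.INTER_CUBIC))
E
```

```text
6.068621093127019 80.42192591330948 [554.18600323  35.55967592 268.73274971] [ 1.52545716 -0.49727248  0.44485309]
```

View pics/side6c.png

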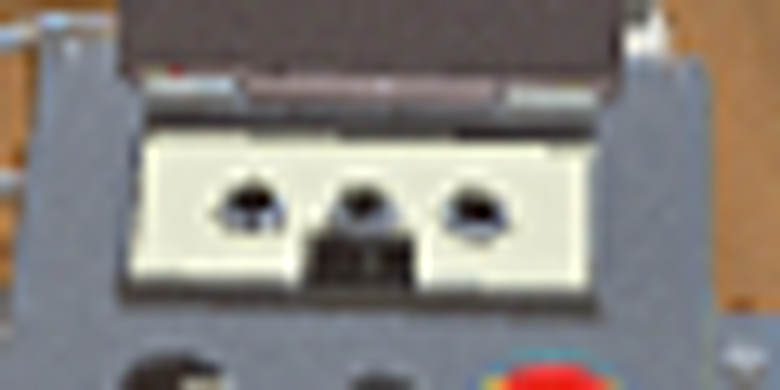

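The button is now level with its neighbours ((362,205) against (250,205) and (475,210)). Next I'll work out the closing path.

```bash
python3 - <<'E'
import numpy as np
# tool centre (box y), tip z ; hinge y=124.5,z=97
th=np.radians(np.r_[105,95,85,75,65,55,45,35,25,15,8,4]); r=np.linspace(80,87,len(th))
y=124.5-r*np.cos(th)+12*np.sin(th)+9.5; z=97+r*np.sin(th)+12*np.cos(th)
for i in range(len(th)): print(round(np.degrees(th[i])),y[i].round(1),z[i].round(1), (None if i==0 else (round((y[i-1]-y[i])/40,2),round((z[i-1]-z[i])/40,2))))
E
```

```text
105 166.3 171.2 None
95 153.0 176.3 (np.float64(0.33), np.float64(-0.13))
85 138.9 179.0 (np.float64(0.35), np.float64(-0.07))
75 124.4 179.2 (np.float64(0.36), np.float64(-0.01))
65 110.0 176.9 (np.float64(0.36), np.float64(0.06))
55 96.1 172.0 (np.float64(0.35), np.float64(0.12))
45 83.2 164.8 (np.float64(0.32), np.float64(0.18))
35 71.7 155.3 (np.float64(0.29), np.float64(0.24))
25 62.0 143.8 (np.float64(0.24), np.float64(0.29))
15 54.3 130.8 (np.float64(0.19), np.float64(0.33))
8 50.1 120.9 (np.float64(0.1), np.float64(0.25))
4 48.0 115.0 (np.float64(0.05), np.float64(0.15))
```

Call:
{"name": "drive_tool", "arguments": {
  "deltas": [
    {"hand":1,"tx":0,"ty":-0.9,"tz":0,"wx":0,"wy":0,"wz":0},
    {"hand":1,"tx":0,"ty":-0.9,"tz":0,"wx":0,"wy":0,"wz":0},
    {"hand":1,"tx":0,"ty":-0.9,"tz":0,"wx":0,"wy":0,"wz":0},
    {"hand":1,"tx":0,"ty":-0.7,"tz":0,"wx":0,"wy":0,"wz":0},
    {"hand":1,"tx":0,"ty":0,"tz":0.7,"wx":0,"wy":0,"wz":0},
    {"hand":1,"tx":0,"ty":0,"tz":0.6,"wx":0,"wy":0,"wz":0},
    {"hand":1,"tx":0,"ty":0,"tz":0.4,"wx":0,"wy":0,"wz":0},
    {"hand":1,"tx":0,"ty":0,"tz":0,"wx":0,"wy":0,"wz":0},
    {"hand":1,"tx":0,"ty":0,"tz":0,"wx":0,"wy":0,"wz":0}
  ]
}}

```text
time: 9.6
tool_pos: [572.4, 169.7, 191.0]
tcp_rot: [3.14, 0.004, -0.163]
contact_force: [0.6, 0.2, 0.7]
grip_width: 0.2
```

```bash
python3 - <<'E'
from h import *
from plant import *
o=get_obs();p=[535.1,-42.8,-.1636];c,sn=np.cos(p[2]),np.sin(p[2])
d=o["tool_pos"][:2]-p[:2];print(c*d[0]+sn*d[1],-sn*d[0]+c*d[1],o["tool_pos"],o["tcp_rot"],o["contact_force"])
im=cv2.cvtColor(capture("wrist"),cv2.COLOR_RGB2BGR)
cv2.imwrite("pics/w7.png",cv2.resize(im,None,fx=1.5,fy=1.5))
t=cv2.cvtColor(capture("side"),cv2.COLOR_RGB2BGR)[120:240,205:345]; cv2.imwrite("pics/side7c.png",cv2.resize(t,None,fx=5,fy=5,interpolation=cv2.INTER_CUBIC))
E
```

```text
2.1893333690986765 215.74860944652457 [572.39933158 169.7112127  190.9700518 ] [ 3.14043166  0.00374582 -0.16330365] [0.59963095 0.17018784 0.65425511]
```

View pics/w7.png

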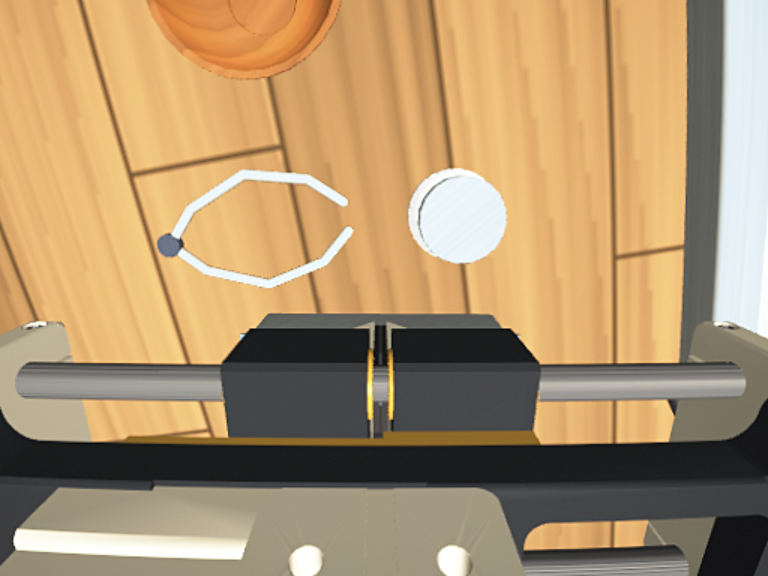

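View pics/side7c.png

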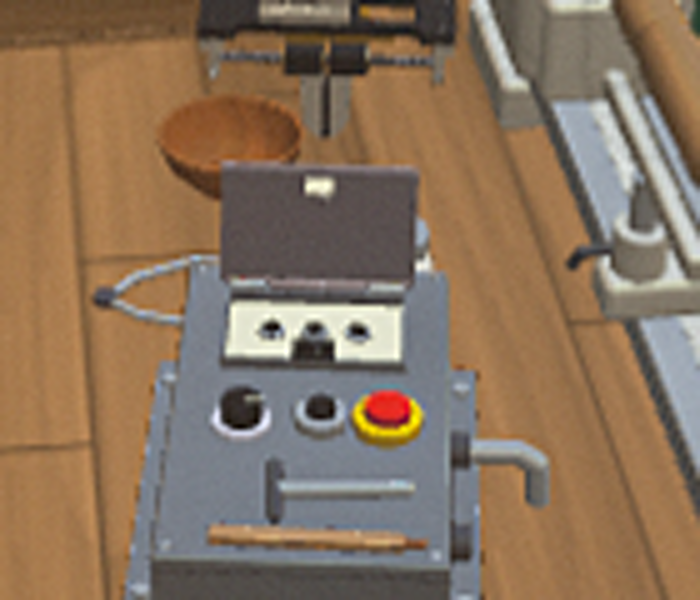

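The tool is behind the open cover, with the jar and bowl clear. I'll approach the cover.

Call:
{"name": "drive_tool", "arguments": {
  "deltas": [
    {"hand":1,"tx":0,"ty":0.5,"tz":0.1,"wx":0,"wy":0,"wz":0},
    {"hand":1,"tx":0,"ty":0.45,"tz":0.08,"wx":0,"wy":0,"wz":0},
    {"hand":1,"tx":0,"ty":0.25,"tz":0,"wx":0,"wy":0,"wz":0},
    {"hand":1,"tx":0,"ty":0,"tz":0,"wx":0,"wy":0,"wz":0}
  ]
}}

```text
time: 10.03
tool_pos: [565.9, 121.1, 186.8]
tcp_rot: [-3.141, -0.002, -0.166]
contact_force: [0.1, 0.7, -0.5]
grip_width: 0.4
```

Call:
{"name": "drive_tool", "arguments": {
  "deltas": [
    {"hand":1,"tx":0,"ty":0.2,"tz":-0.05,"wx":0,"wy":0,"wz":0},
    {"hand":1,"tx":0,"ty":0.3,"tz":-0.08,"wx":0,"wy":0,"wz":0},
    {"hand":1,"tx":0,"ty":0.3,"tz":-0.02,"wx":0,"wy":0,"wz":0},
    {"hand":1,"tx":0,"ty":0.25,"tz":0,"wx":0,"wy":0,"wz":0}
  ]
}}

```text
time: 10.37
tool_pos: [559.0, 81.1, 192.6]
tcp_rot: [-3.14, -0.002, -0.163]
contact_force: [2.1, 4.7, 0.9]
grip_width: 0.5
```

```bash
python3 - <<'E'
from h import *
from plant import *
o=get_obs();p=[535.1,-42.8,-.1636];c,sn=np.cos(p[2]),np.sin(p[2])
d=o["tool_pos"][:2]-p[:2];print(c*d[0]+sn*d[1],-sn*d[0]+c*d[1],o["tool_pos"],o["contact_force"])
t=cv2.cvtColor(capture("side"),cv2.COLOR_RGB2BGR)[120:240,205:345]; cv2.imwrite("pics/side8c.png",cv2.resize(t,None,fx=5,fy=5,interpolation=cv2.INTER_CUBIC))
E
```

```text
3.404690051666691 126.10852520692438 [558.9986733   81.07011528 192.56641569] [2.06059425 4.70418673 0.86356925]
```

View pics/side8c.png

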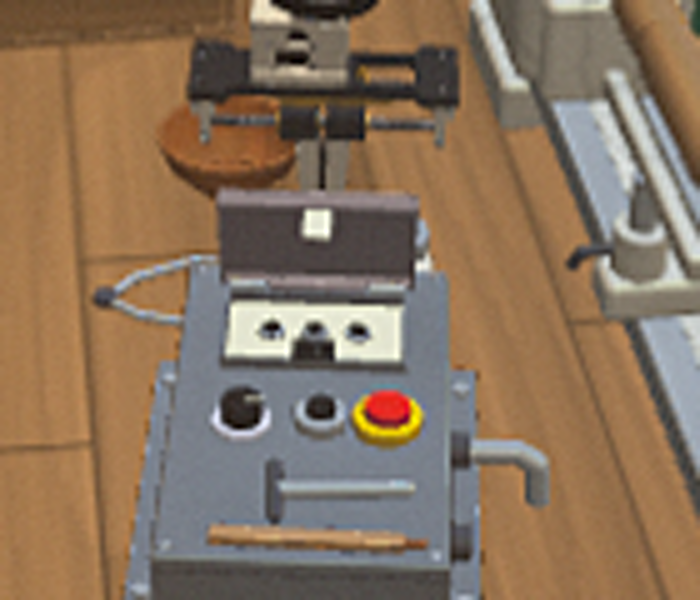

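The cover is swinging with the tool at about 5 N, and the tool is on the computed arc. I'll keep going.

Call:
{"name": "drive_tool", "arguments": {
  "deltas": [
    {"hand":1,"tx":0,"ty":0.36,"tz":0.05,"wx":0,"wy":0,"wz":0},
    {"hand":1,"tx":0,"ty":0.36,"tz":0.12,"wx":0,"wy":0,"wz":0},
    {"hand":1,"tx":0,"ty":0.34,"tz":0.18,"wx":0,"wy":0,"wz":0},
    {"hand":1,"tx":0,"ty":0.29,"tz":0.24,"wx":0,"wy":0,"wz":0},
    {"hand":1,"tx":0,"ty":0.24,"tz":0.29,"wx":0,"wy":0,"wz":0},
    {"hand":1,"tx":0,"ty":0.2,"tz":0.3,"wx":0,"wy":0,"wz":0},
    {"hand":1,"tx":0,"ty":0.05,"tz":0.05,"wx":0,"wy":0,"wz":0}
  ]
}}

```text
time: 11.0
tool_pos: [545.8, 7.5, 141.0]
tcp_rot: [3.141, 0.002, -0.164]
contact_force: [-0.4, 2.4, 1.7]
grip_width: 0.5
```

```bash
python3 - <<'E'
from h import *
from plant import *
o=get_obs();p=[535.1,-42.8,-.1636];c,sn=np.cos(p[2]),np.sin(p[2])
d=o["tool_pos"][:2]-p[:2];print(c*d[0]+sn*d[1],-sn*d[0]+c*d[1],o["tool_pos"],o["contact_force"])
t=cv2.cvtColor(capture("side"),cv2.COLOR_RGB2BGR)[120:240,205:345]; cv2.imwrite("pics/side9c.png",cv2.resize(t,None,fx=5,fy=5,interpolation=cv2.INTER_CUBIC))
E
```

```text
2.3898953765732607 51.36266796587208 [545.82348251   7.48759473 140.95260114] [-0.42728149  2.37606524  1.73072   ]
```

View pics/side9c.png

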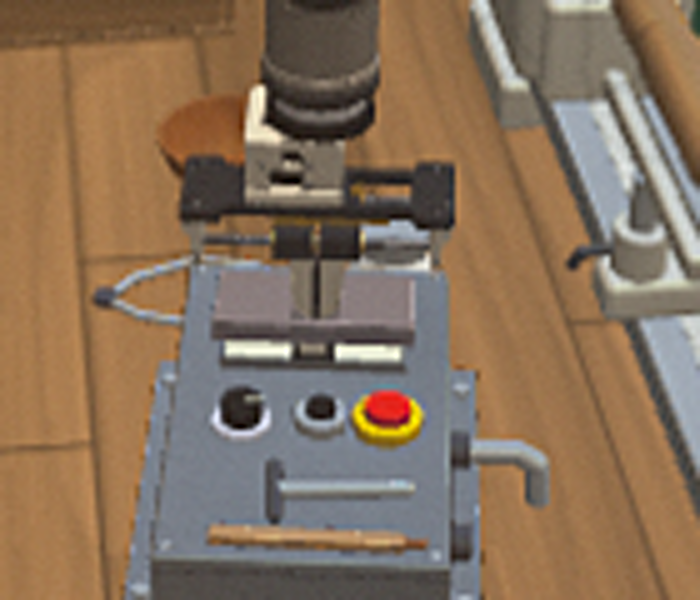

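Call:
{"name": "drive_tool", "arguments": {
  "deltas": [
    {"hand":1,"tx":0,"ty":0.07,"tz":0.15,"wx":0,"wy":0,"wz":0},
    {"hand":1,"tx":0,"ty":0.04,"tz":0.15,"wx":0,"wy":0,"wz":0},
    {"hand":1,"tx":0,"ty":0,"tz":0.1,"wx":0,"wy":0,"wz":0},
    {"hand":1,"tx":0,"ty":0,"tz":0.05,"wx":0,"wy":0,"wz":0},
    {"hand":1,"tx":0,"ty":0,"tz":0,"wx":0,"wy":0,"wz":0}
  ]
}}

```text
time: 11.47
tool_pos: [546.0, 3.7, 124.0]
tcp_rot: [3.141, -0.0, -0.163]
contact_force: [-0.7, -2.6, 3.1]
grip_width: 0.5
```

Call:
{"name": "drive_tool", "arguments": {
  "deltas": [
    {"hand":1,"tx":0,"ty":0,"tz":0.06,"wx":0,"wy":0,"wz":0},
    {"hand":1,"tx":0,"ty":0,"tz":0.06,"wx":0,"wy":0,"wz":0},
    {"hand":1,"tx":0,"ty":0,"tz":0.03,"wx":0,"wy":0,"wz":0},
    {"hand":1,"tx":0,"ty":0,"tz":0,"wx":0,"wy":0,"wz":0}
  ]
}}

```text
time: 11.8
tool_pos: [546.2, 4.0, 118.2]
tcp_rot: [-3.142, -0.001, -0.163]
contact_force: [-0.3, -2.5, 4.1]
grip_width: 0.3
```

Call:
{"name": "drive_tool", "arguments": {
  "deltas": [
    {"hand":1,"tx":0,"ty":0,"tz":0.05,"wx":0,"wy":0,"wz":0},
    {"hand":1,"tx":0,"ty":0,"tz":0.02,"wx":0,"wy":0,"wz":0},
    {"hand":1,"tx":0,"ty":0,"tz":0,"wx":0,"wy":0,"wz":0}
  ]
}}

```text
time: 12.05
tool_pos: [546.3, 3.9, 117.1]
tcp_rot: [3.141, -0.002, -0.163]
contact_force: [-4.1, -3.8, 15.5]
grip_width: 0.5
```

At the stop with 15.5 N. I'll lift straight up, wait and check that it stays shut.

Call:
{"name": "drive_tool", "arguments": {
  "deltas": [
    {"hand":1,"tx":0,"ty":0,"tz":-0.2,"wx":0,"wy":0,"wz":0},
    {"hand":1,"tx":0,"ty":0,"tz":-0.8,"wx":0,"wy":0,"wz":0},
    {"hand":1,"tx":0,"ty":0.3,"tz":-0.9,"wx":0,"wy":0,"wz":0},
    {"hand":1,"tx":0,"ty":0.4,"tz":-0.9,"wx":0,"wy":0,"wz":0},
    {"hand":1,"tx":0,"ty":0.3,"tz":-0.9,"wx":0,"wy":0,"wz":0},
    {"hand":1,"tx":0,"ty":0,"tz":0,"wx":0,"wy":0,"wz":0},
    {"hand":1,"tx":0,"ty":0,"tz":0,"wx":0,"wy":0,"wz":0},
    {"hand":1,"tx":0,"ty":0,"tz":0,"wx":0,"wy":0,"wz":0},
    {"hand":1,"tx":0,"ty":0,"tz":0,"wx":0,"wy":0,"wz":0},
    {"hand":1,"tx":0,"ty":0,"tz":0,"wx":0,"wy":0,"wz":0},
    {"hand":1,"tx":0,"ty":0,"tz":0,"wx":0,"wy":0,"wz":0},
    {"hand":1,"tx":0,"ty":0,"tz":0,"wx":0,"wy":0,"wz":0},
    {"hand":1,"tx":0,"ty":0,"tz":0,"wx":0,"wy":0,"wz":0},
    {"hand":1,"tx":0,"ty":0,"tz":0,"wx":0,"wy":0,"wz":0},
    {"hand":1,"tx":0,"ty":0,"tz":0,"wx":0,"wy":0,"wz":0},
    {"hand":1,"tx":0,"ty":0,"tz":0,"wx":0,"wy":0,"wz":0},
    {"hand":1,"tx":0,"ty":0,"tz":0,"wx":0,"wy":0,"wz":0},
    {"hand":1,"tx":0,"ty":0,"tz":0,"wx":0,"wy":0,"wz":0}
  ]
}}

```text
time: 13.55
tool_pos: [539.4, -35.4, 263.6]
tcp_rot: [-3.142, -0.0, -0.163]
contact_force: [-0.5, -0.2, -1.1]
grip_width: 0.3
```

```bash
python3 - <<'E'
from h import *
from plant import *
o=get_obs();print(o["time"],o["tool_pos"],o["contact_force"])
im=cv2.cvtColor(capture("wrist"),cv2.COLOR_RGB2BGR)
cv2.imwrite("pics/w10.png",cv2.resize(im,None,fx=1.5,fy=1.5))
t=cv2.cvtColor(capture("side"),cv2.COLOR_RGB2BGR)[120:240,205:345]; cv2.imwrite("pics/side10c.png",cv2.resize(t,None,fx=5,fy=5,interpolation=cv2.INTER_CUBIC))
E
```

```text
13.55 [539.40678384 -35.44492396 263.56305337] [-0.53251761 -0.16553427 -1.05242091]
```

View pics/w10.png

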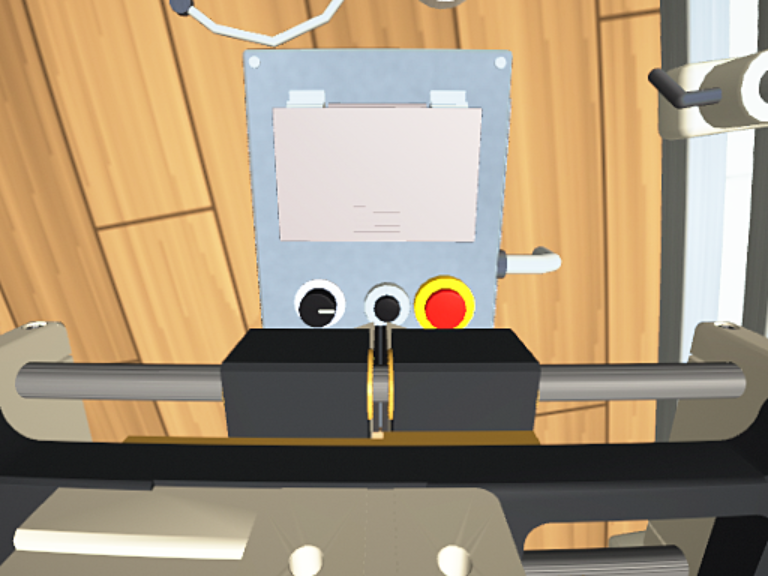

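View pics/side10c.png

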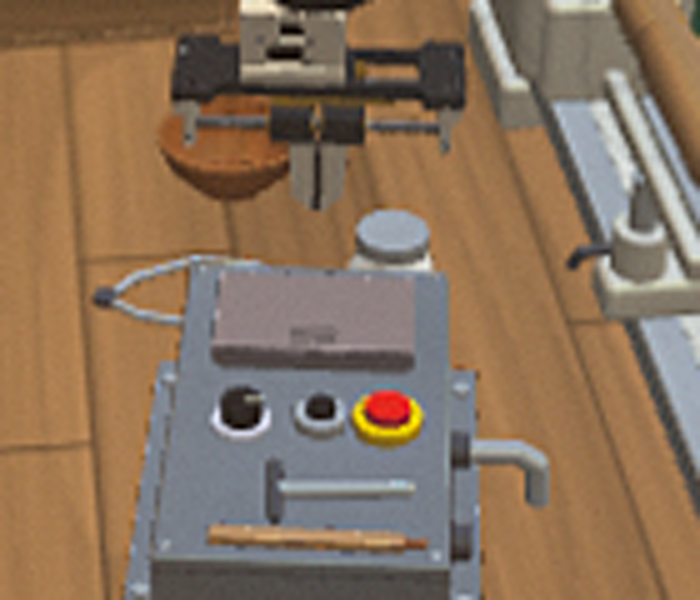

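About 1.4 s after release the cover is still flat and shut, and nothing else has moved. I'll check once more, then hand in.

Call:
{"name": "drive_tool", "arguments": {
  "deltas": [
    {"hand":1,"tx":0,"ty":0,"tz":0,"wx":0,"wy":0,"wz":0},
    {"hand":1,"tx":0,"ty":0,"tz":0,"wx":0,"wy":0,"wz":0},
    {"hand":1,"tx":0,"ty":0,"tz":0,"wx":0,"wy":0,"wz":0},
    {"hand":1,"tx":0,"ty":0,"tz":0,"wx":0,"wy":0,"wz":0},
    {"hand":1,"tx":0,"ty":0,"tz":0,"wx":0,"wy":0,"wz":0},
    {"hand":1,"tx":0,"ty":0,"tz":0,"wx":0,"wy":0,"wz":0}
  ]
}}

```text
time: 14.15
tool_pos: [539.4, -35.4, 263.5]
tcp_rot: [-3.142, -0.0, -0.163]
contact_force: [0.5, 0.3, 0.5]
grip_width: 0.3
```

```bash
python3 - <<'E'
import cv2,numpy as np
from plant import *
a=cv2.imread("pics/side10c.png")
t=cv2.resize(cv2.cvtColor(capture("side"),cv2.COLOR_RGB2BGR)[120:240,205:345],None,fx=5,fy=5,interpolation=cv2.INTER_CUBIC)
print("diff on box",np.abs(a[260:].astype(int)-t[260:]).max())
s0=cv2.imread("pics/side0.png")[172:260,205:345].astype(int); s1=cv2.cvtColor(capture("side"),cv2.COLOR_RGB2BGR)[172:260,205:345].astype(int)
d=np.abs(s0-s1).max(2); print("vs start",d.max(),np.argwhere(d>40)[:10].tolist())
print(close_job())
E
```

```text
diff on box 15
vs start 23 []
the job is handed in; nothing more can be done
None
```

The breaker is reset and the cover is latched shut. I handed the job in at about 14.2 s of the 50 s allowed.

- **Cover opened:** I pressed the patch to its stop at about 11 N and let go. The side and wrist pictures showed it fully open.
- **Breaker pushed in:** The tripped breaker was the middle button. I pushed it to its firm stop at about 18 N, and the side picture then showed it level with the other two.
- **Cover shut:** I swung it down from behind, pressed it to its stop at about 15 N and lifted clear. It was still flat and shut about 2 s after release, with the arm touching nothing.

**Last checks:** The final side view of the box showed no real difference from the start. That view covers the stop and start buttons, the chuck key and the pencil. I did not compare the other bench items picture against picture, but the tool never came near them.

**Disagreements:** The wrist camera placed things about 2–3 mm off the fixed cameras, which is about the stated calibration error. My first two move calls were refused, apparently because rows must list every key, and nothing moved on those.

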